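Clear and load the sloping twin-nest bush fixture

ROBOT

A 6-joint arm with a two-finger parallel gripper is mounted at the origin on a cart in front of the work surface, level with it; the furniture and walls round the work are solid. World frame = base frame: x ahead of the robot, y to its left, z up, the work surface at z = 0. Lengths are in m, angles in rad, forces in N, time in s.
With the tool pointing down it reaches from about 0.325 to 1 m from the base axis. Payload 5.1 kg.
Tool frame: the origin (TCP) lies between the finger pads; the fingertips stand 8 mm ahead of it and the grasp point (between the pads) lies 11 mm behind it; z points along the fingers, y is the line along which they close (so a half turn about z gives the same grasp; the last joint's range is limited). The gripper opens to 85 mm and grips with 20 to 120 N. Pads are 22 mm wide; open, the fingers measure 114 mm over their backs; the gripper's body (76 mm by 85 mm) begins 54 mm behind the grasp point. The pads swing forward as they close: fully open they stand 13 mm farther back than shut.
Start: joints at [1.252, 0.124, 1.65, -0, 1.367, -0.083], TCP at [0.152, 0.632, 0.239] pointing down, gripper open.
Joint ranges: [-2.61, 2.61], [-1.02, 2.33], [0.03, 2.71], [-1.35, 4.49], [0.32, 2.68], [-2.91, 2.91]. Speed limits (rad/s): [2.57, 2.57, 3.14, 3.14, 3.14, 3.14].

INTERFACE

Orientations are given as [roll, pitch, yaw] about the fixed x, y, z axes, in that order (R = Rz(yaw) Ry(pitch) Rx(roll)).
In Python, from cell import ctrl gives the robot as it stands.
- The arm moves only by the shell command python3 -m crank 'ROWS' [FORCE]. ROWS is JSON, a list of rows, each a list of 3 entries, a list of its own where there are three numbers: the shift along the tool's x, y, z in m, then the turn about the tool's z in rad, then the opening in per cent of the stroke, from 0 (shut) to 100 (fully open). In form: [[[tx, ty, tz], roll, claw], ...]. A call has 1 to 5 rows; each row is the pose to reach, as a shift and turn from the pose commanded when the call began, along the tool's axes at that moment; what a row does not reach only later rows make up. A row lasts 1/10 s, in which the tool goes at most 50 mm and 8.59 degrees, less where a joint would pass 70% of its speed; a pose out of reach is approached as far as the arm can. A call with a gripper value outside its range is refused whole. The fingers move at their own pace and stop on an object; FORCE is the grip in N (left out, the last holds). Time passes only in rows, so rows that repeat a pose let the fingers close. It gives the time, the measured TCP pose, the force, the opening and the grip force at its end, in the units of the state.
- ctrl.get_obs(): the state, without advancing time (a new reading comes with each control period).
- ctrl.grab_frame(name): name is "scene" or "top"; returns a dict with "frame" (384x512x3 uint8, red, green, blue), "fx", "fy", "cx", "cy" (pixels), "cam_to_world" (4x4, takes a point from camera to world coordinates). Camera axes: x right, y down, z forward; pixel columns grow to the right and rows downward; lengths in m; the calibration is good to about 2 mm. A picture is of the moment at which its call begins. There is no depth.
- ctrl.hand_in(): hands the job in; it is judged then, once.
The state is a dict: "t": time; "joint_pos": joint angles; "dq": joint speeds; "joint_torque": joint torques, N m; "eef_pos": TCP position; "tool_rot": TCP orientation; "ft_force": force on the tool from outside, world axes, zero at the start; "ft_torque": the same for the moment, N m; "gripper_width": finger opening in m; "finger_force": force on a finger pad.
Only numpy, scipy, OpenCV 4.12 (cv2) and the standard library are available. Lean on these libraries where they do the work, as an engineer would, in place of code of your own. Each camera call takes 0.05 s, during which the arm holds its last target. There are 200 camera calls.

TASK

Load the sloping twin-nest fixture. One of its two nests still has a short steel collar from the last batch hidden down inside: find out which by feel, raise the collar with the lift-out knob in front of that nest, and drop it into the small plastic basket. In the end each nest must hold one of the two shouldered bushes, pressed fully home so that the shoulder sits on the sloping face, and the other things on the bench must be left where they are.

Things in the scene. Friction and masses are not known exactly. Their poses are not given: they have to be found in the camera images.
- fixture: Sloping twin-nest fixture, bolted down. Origin: centre of the underside of its aluminium base plate (150 x 220 x 12); own x points away from the robot, y to its left, z up; yaw varies by 0.3. Two identical steel modules stand at own y = +48 and -48 mm, each with a 60 x 55 x 58 block whose top face slopes 30 degrees down towards own -x and has a round blind nest in it.
- nest_left (a point): Centre of the mouth of the left (own +y) nest, in the sloping face, 137 mm above the bench; axes as the fixture. Nest: diameter 31.6, chamfer 2, 46 deep to the pad of its lift-out; square to the face, so its axis leans 30 degrees from vertical and the way out is (-0.5, 0, 0.866) in fixture axes.
- nest_right (a point): The same for the right (own -y) nest. At the bottom of one nest, left or right, lies the loose steel collar: diameter 30, 28 long, 0.1 kg, its top 18 mm below the mouth. A bush put in there stops with its foot 18 mm past the mouth, 26 short of home.
- seat_left (a point): Point on the left nest's axis 44 mm below its mouth: where the centre of a bush's foot is when the bush is fully home.
- seat_right (a point): The same for the right nest.
- knob_left (a point): Mid-grip of the left nest's black lift-out knob while the lift-out is down (the point does not follow the knob). Knob in front of the block: round, axis parallel to the nest, grip diameter 16, 21 near its top, from 14 below to 15 mm above this point, on a rod of diameter 8; 14 mm free to the block behind, over 60 to each side.
- knob_right (a point): The same for the right nest. Each knob is joined by a bent rod to the pad in its nest: pulled 32 mm, to its stop, along the way out (about 5 N) it lifts the pad, and a collar there then stands 14 mm out of the mouth. It stays where it is left (friction 4 N, more than a bush weighs) and goes down when a bush is pressed in.
- bush_a: Loose steel bush standing upright on the bench. Origin: centre of its foot, z along its axis to the head. Shank diameter 30, 44 long, chamfered foot; above it the head, diameter 42, 30 tall (44 to 74 mm above the foot), to be gripped; the step between is the shoulder. 0.15 kg, centre of mass in the head, 50 mm up. Grip it firmly, so that it does not swing in the fingers.
- bush_b: Second bush, the same as bush_a; either bush may go into either nest.
- basket: Small open plastic parts basket, 105 x 145 at the rim (long side along its own y), 50 high, floor about 75 x 110 at 6 mm height, fixed to the bench. Origin: centre of its underside.
- tape_rule: Tape measure, 37 x 70 x 64, bystander. Origin at its underside.
- glue: Glue bottle, 196 tall, bystander. Origin at its underside.
- pliers: Pliers lying flat, 159 long, bystander.
- sanding_block: Sanding block, 60 x 100 x 28, bystander.
There are look-alikes about, which are no part of the job. What is shaped like the bush_b but purple is not meant. Leave any pink look-alike of the bush_a alone.

How it is judged:
By the outcome, as a careful person would: the job done as asked, in the order asked, and still so for the second after the job is handed in, with the robot touching nothing.
It also fails if it takes over 72 s, if anything falls off the work surface, if the arm or the gripper's body presses on something with over 40 N, if the wrist force passes 120 N, or if a joint passes its speed limit or range.

## Working session

There is one attempt and no reset: what is moved stays moved. The work goes in short steps, Python scripts to look and compute and a shell command to move; the robot and the scene stay as the last step left them, time stands still between calls to the robot, and variables do not carry over. Pictures are saved under pics/ and viewed, at most 10 in all, crops included, and the job is handed in when it is done.

```bash
ls; mkdir -p pics
python3 - <<'E'
from cell import ctrl
import cv2,json
for n in("scene","top"):
    f=ctrl.grab_frame(n); cv2.imwrite(f"pics/{n}0.png",cv2.resize(f["frame"][:,:,::-1],(800,600),interpolation=cv2.INTER_CUBIC))
    print(n,f["fx"],f["fy"],f["cx"],f["cy"],f["cam_to_world"])
print(ctrl.get_obs())
E
```

```text
pics
scene 463.4149541671319 463.4149541671319 252.13403622673613 192.52026416452418 [[ 0.90682873 -0.30855347  0.28715223  0.14310089]
 [-0.42122244 -0.68808483  0.5908561  -0.96087958]
 [ 0.0152744  -0.65676025 -0.75394474  1.2376648 ]
 [ 0.          0.          0.          1.        ]]
top 356.85788323415306 356.85788323415306 257.218924687507 198.11438508504187 [[-0.21801142 -0.87609924  0.43002458  0.03016681]
 [-0.97588363  0.20068449 -0.08588869  0.05196067]
 [-0.01105225 -0.43837867 -0.89872242  1.25712763]
 [ 0.          0.          0.          1.        ]]
{'t': 0.1, 'joint_pos': array([ 1.25237531e+00,  1.24475018e-01,  1.65157014e+00,  3.50996252e-06,
        1.36750860e+00, -8.25925100e-02]), 'dq': array([-0.00052119, -0.00230968, -0.00193272,  0.00077694,  0.00297526,
       -0.00060464]), 'joint_torque': array([ 3.83067681e-04, -4.24935722e+01, -3.66650784e+01, -9.81127891e-05,
        3.92892369e-03,  2.54705441e-06]), 'eef_pos': array([0.15172082, 0.63147717, 0.23813387]), 'tool_rot': array([-3.13963852e+00, -1.65212411e-04,  2.90576328e+00]), 'ft_force': array([0.0794309 , 0.52305419, 0.53013816]), 'ft_torque': array([-0.00276385, -0.04737772, -0.00505392]), 'finger_force': 0.0, 'gripper_width': 0.08524880717813244}
```

View pics/scene0.png

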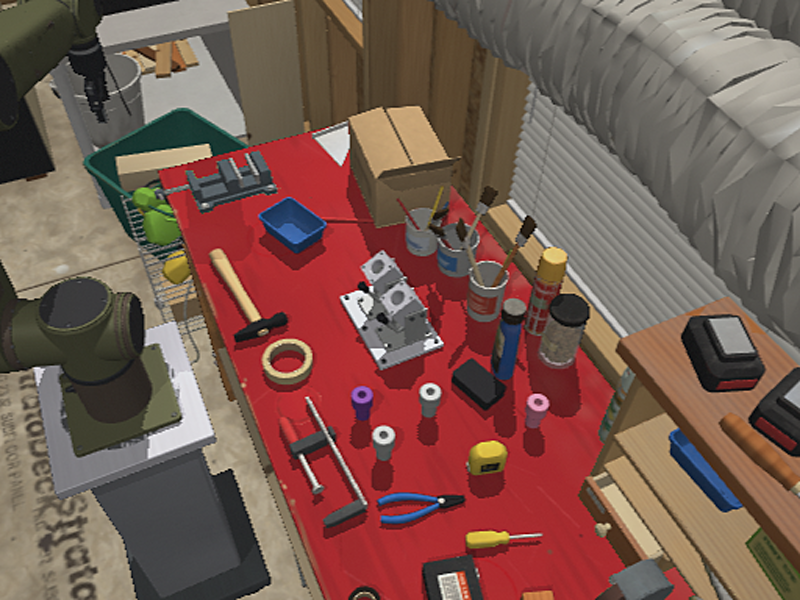

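View pics/top0.png

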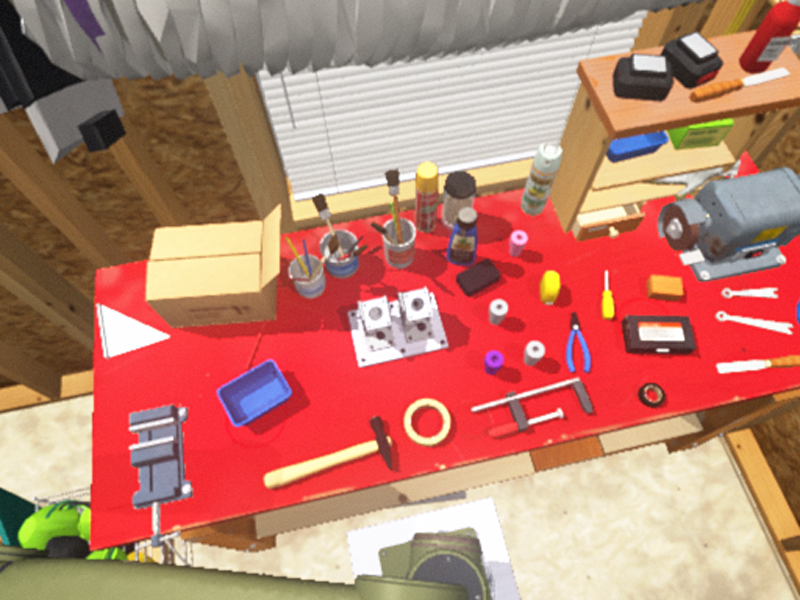

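Scene view: grey bushes at (430,398) and (383,440), fixture at (390,310), blue basket at (293,222). In the top view the bushes are at (498,312) and (534,352), and the basket is at (255,393). I'll enlarge both for measuring.

```bash
python3 - <<'E'
import cv2,numpy as np
from cell import ctrl
M=np.zeros((600,800,3),np.uint8)
def crop(n,x,y,w,h,k,X,Y):
    f=ctrl.grab_frame(n)["frame"][:,:,::-1]
    M[Y:Y+h*k,X:X+w*k]=cv2.resize(f[y:y+h,x:x+w],None,fx=k,fy=k,interpolation=cv2.INTER_CUBIC)
crop("scene",212,156,76,80,5,0,0)
crop("top",220,178,70,56,6,380,0)
crop("scene",232,240,56,60,3,0,410-10)
crop("top",300,185,56,56,3,170,400)
crop("scene",162,120,50,44,4,380,340)
crop("top",135,226,54,50,4,582,340)
cv2.imwrite("pics/m1.png",M)
E
cat > h.py <<'E'
import numpy as np
from cell import ctrl
from scipy.optimize import least_squares
C={n:ctrl.grab_frame(n) for n in("scene","top")}
def proj(n,P):
    c=C[n];T=np.linalg.inv(np.array(c["cam_to_world"]));p=T[:3,:3]@P+T[:3,3]
    return np.array([c["fx"]*p[0]/p[2]+c["cx"],c["fy"]*p[1]/p[2]+c["cy"]])
def onplane(n,u,v,z):
    c=C[n];T=np.array(c["cam_to_world"]);d=T[:3,:3]@[(u-c["cx"])/c["fx"],(v-c["cy"])/c["fy"],1];o=T[:3,3]
    return o+d*(z-o[2])/d[2]
E
```

```text
(no output)
```

View pics/m1.png

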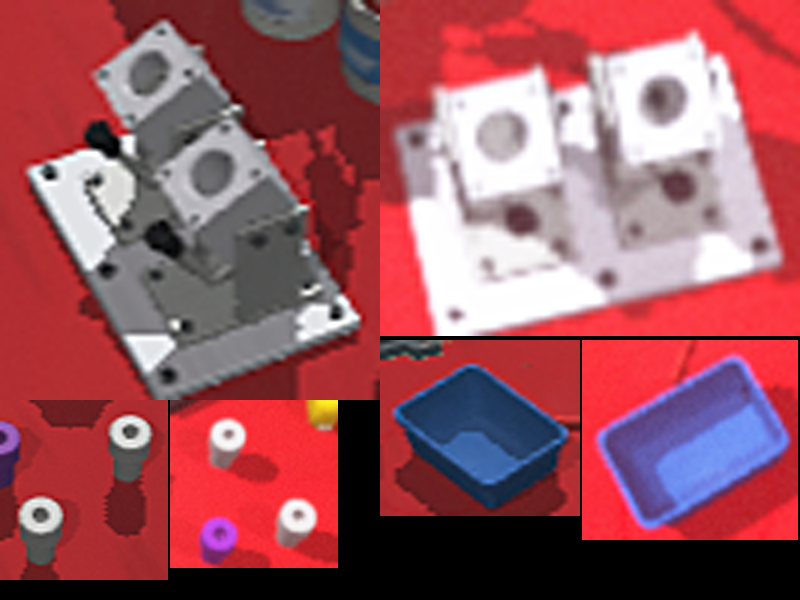

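The mosaic shows both nests, both knobs, the base corners, the bush heads and the basket rim, so I can fit poses from it.

```bash
cat >> h.py <<'E'
def o(x0,y0,k,X,Y,pts): return [((x-X+.5)/k-.5+x0,(y-Y+.5)/k-.5+y0) for x,y in pts]
def fit(obs,model,x0):
    r=least_squares(lambda q:np.concatenate([proj(n,model(q,l))-uv for n,uv,l in obs]),x0,loss="soft_l1")
    return r.x,r.fun.reshape(-1,2)
def fx(q,l):
    c,s=np.cos(q[2]),np.sin(q[2]);return np.array([q[0]+c*l[0]-s*l[1],q[1]+s*l[0]+c*l[1],l[2]])
E
python3 - <<'E'
from h import *
np.set_printoptions(precision=4,suppress=True)
S=o(212,156,5,0,0,[(150,73),(212,172),(28,172),(160,397),(358,320)])
T=o(220,178,6,380,0,[(502,136),(663,100),(434,335),(782,260),(398,122)])
# nest x unknown -> q[3]
L=lambda q:[(q[3],.048,.137),(q[3],-.048,.137),(-.075,.11,.012),(-.075,-.11,.012)]
ex={"scene":(.075,-.11,.012),"top":(.075,.11,.012)}
obs=[("scene",S[i],i) for i in range(5)]+[("top",T[i],i) for i in range(5)]
def m(q,l,n): return fx(q,(L(q)+[ex[n]])[l])
r=least_squares(lambda q:np.concatenate([proj(n,m(q,i,n))-uv for n,uv,i in obs]),[.55,0,0,0],loss="soft_l1")
print("fixture",r.x); print(r.fun.reshape(-1,2))
q=r.x
for i in(0,1): print("nest",fx(q,L(q)[i]))
# nest independent triangulation
for i in(0,1): print(fit([("scene",S[i],0),("top",T[i],0)],lambda q,l:q,[.55,0,.13]))
# knobs
KS=o(212,156,5,0,0,[(98,132),(160,235)]);KT=o(220,178,6,380,0,[(521,218),(679,187)])
for i in(0,1):
    p,e=fit([("scene",KS[i],0),("top",KT[i],0)],lambda q,l:q,[.5,0,.1]);print("knob",p,e)
    c,s=np.cos(q[2]),np.sin(q[2]);d=p[:2]-q[:2];print(" own",c*d[0]+s*d[1],-s*d[0]+c*d[1],p[2])
BS=o(232,240,3,0,400,[(130,433),(41,515)]);BT=o(300,185,3,170,400,[(229,437),(298,520)])
for i in(0,1):
    print("bush",onplane("scene",*BS[i],.074),onplane("top",*BT[i],.074))
a=np.mean([onplane("scene",*p,.05) for p in o(162,120,4,380,340,[(395,410),(471,367),(567,435),(490,487)])],0)
b=np.mean([onplane("top",*p,.05) for p in o(135,226,4,582,340,[(600,437),(737,358),(787,437),(650,525)])],0)
print("basket",a,b)
E
```

```text
fixture [ 0.5813 -0.0435  0.0046 -0.0092]
[[ 0.021  -0.0961]
 [ 0.1169  0.0659]
 [ 0.2391 -1.3473]
 [-0.3423 -0.1762]
 [ 0.9182  0.0474]
 [ 0.2628 -0.1657]
 [ 0.216   0.2209]
 [ 0.6231  0.3124]
 [ 0.072   0.3219]
 [-0.6624  0.3766]]
nest [0.5719 0.0045 0.137 ]
nest [ 0.5724 -0.0915  0.137 ]
(array([0.5723, 0.0054, 0.1355]), array([[-0.004 ,  0.0032],
       [-0.0016, -0.0052]]))
(array([ 0.5726, -0.091 ,  0.1371]), array([[ 0.1246, -0.0982],
       [ 0.0509,  0.1695]]))
knob [0.5342 0.0034 0.0977] [[ 0.2166 -0.1633]
 [ 0.084   0.2807]]
 own -0.04687297375912525 0.04714373475474448 0.0977044807611998
knob [ 0.5356 -0.0924  0.0942] [[ 0.0105 -0.0079]
 [ 0.0043  0.0139]]
 own -0.045973482129939625 -0.048748195235748554 0.09418360485333852
bush [ 0.5514 -0.2872  0.074 ] [ 0.5496 -0.2853  0.074 ]
bush [ 0.4315 -0.3359  0.074 ] [ 0.4265 -0.3328  0.074 ]
basket [0.4802 0.305  0.05  ] [0.483  0.3061 0.05  ]
```

```bash
python3 -m crank '[[[-0.144,-0.171,-0.06],-0.24,80],[[-0.144,-0.171,-0.06],-0.24,80],[[-0.144,-0.171,-0.06],-0.24,80],[[-0.144,-0.171,-0.06],-0.24,80],[[-0.144,-0.171,-0.06],-0.24,80]]' 60
python3 -m crank '[[[-0.09,-0.215,0],0,80],[[-0.09,-0.215,0],0,80],[[-0.09,-0.215,0],0,80],[[-0.09,-0.215,0],0,80],[[-0.09,-0.215,0],0,80]]'
```

```text
t: 1.0
eef_pos: [0.253, 0.43, 0.3007]
tool_rot: [3.14, 0.002, -3.139]
ft_force: [0.3, 0.4, -0.8]
gripper_width: 0.0681
finger_force: 0.0
t: 1.5
eef_pos: [0.3434, 0.215, 0.2997]
tool_rot: [3.142, 0.002, -3.139]
ft_force: [-0.3, 0.3, 0.4]
gripper_width: 0.068
finger_force: 0.0
```

```bash
python3 -m crank '[[[-0.07,-0.2,0],0,80],[[-0.07,-0.2,0],0,80],[[-0.07,-0.2,0],0,80],[[-0.07,-0.2,0],0,80],[[-0.07,-0.2,0],0,80]]'
python3 -m crank '[[[-0.07,-0.2,0],0,80],[[-0.07,-0.2,0],0,80],[[-0.07,-0.2,0],0,80],[[-0.07,-0.2,0],0,80],[[-0.07,-0.2,0],0,80]]'
python3 -m crank '[[[-0.067,-0.101,0],0,80],[[-0.067,-0.101,0],0,80],[[-0.067,-0.101,0.1],0,80],[[-0.067,-0.101,0.15],0,80],[[-0.067,-0.101,0.19],0,80]]'
python3 - <<'E'
from h import *
import cv2
M=np.hstack([cv2.resize(C["scene"]["frame"][210:300,220:310],(400,400),interpolation=2),cv2.resize(C["top"]["frame"][140:230,280:370],(400,400),interpolation=2)])
cv2.imwrite("pics/b1.png",M[:,:,::-1]);print(ctrl.get_obs()["eef_pos"])
E
```

```text
t: 2.0
eef_pos: [0.4144, 0.0139, 0.2995]
tool_rot: [-3.14, 0.001, 3.14]
ft_force: [0.7, 0.8, -0.0]
gripper_width: 0.0682
finger_force: 0.0
t: 2.5
eef_pos: [0.4853, -0.1851, 0.2989]
tool_rot: [-3.141, -0.001, -3.141]
ft_force: [0.1, 1.0, 0.2]
gripper_width: 0.0686
finger_force: 0.0
t: 3.0
eef_pos: [0.5514, -0.2802, 0.1496]
tool_rot: [-3.141, 0.001, -3.137]
ft_force: [0.4, -0.7, -0.5]
gripper_width: 0.0686
finger_force: 0.0
[ 0.54608658 -0.27678333  0.1416129 ]
```

View pics/b1.png

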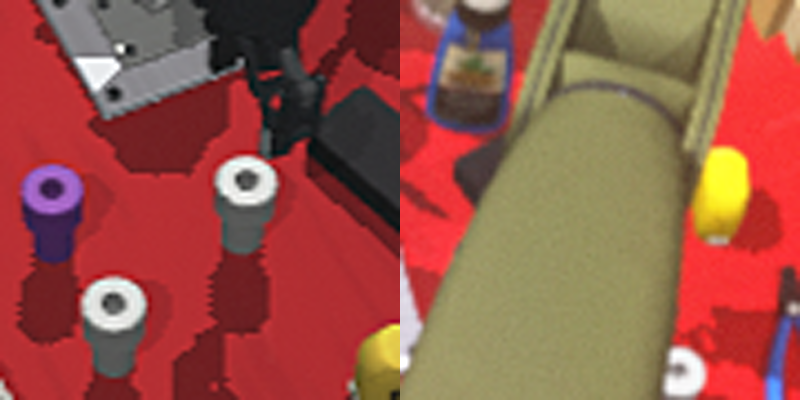

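The scene crop shows bush_a's head at crop pixel (246,180), still standing where I measured it, with the gripper beside and above it. The top view is blocked by the arm.

```bash
python3 -m crank '[[[-0.004,-0.009,0.03],0,80],[[-0.004,-0.009,0.03],0,80],[[-0.004,-0.009,0.03],0,80]]'
python3 - <<'E'
from cell import ctrl
print(ctrl.get_obs()["eef_pos"]);ctrl.grab_frame("top");print(ctrl.get_obs()["eef_pos"])
E
```

```text
t: 3.4
eef_pos: [0.5555, -0.2893, 0.1231]
tool_rot: [-3.141, 0.002, -3.137]
ft_force: [-0.6, -0.5, 0.5]
gripper_width: 0.0682
finger_force: 0.0
[ 0.55550182 -0.28925937  0.12308912]
[ 0.55590676 -0.28961976  0.12391849]
```

```bash
python3 -m crank '[[[0.005,0.003,0.04],0,80],[[0.005,0.003,0.067],0,80],[[0.005,0.003,0.067],0,80],[[0.005,0.003,0.067],0,80]]'
python3 -m crank '[[[0,0,0],0,30],[[0,0,0],0,30],[[0,0,0],0,30],[[0,0,0],0,30],[[0,0,0],0,30]]' 25
```

```text
t: 3.85
eef_pos: [0.5506, -0.2869, 0.056]
tool_rot: [-3.14, 0.002, -3.137]
ft_force: [0.0, -0.2, 0.3]
gripper_width: 0.0686
finger_force: 0.0
t: 4.35
eef_pos: [0.5514, -0.2874, 0.0569]
tool_rot: [-3.14, 0.004, -3.138]
ft_force: [-0.1, 1.5, 7.0]
gripper_width: 0.0409
finger_force: 25.8
```

```bash
python3 -m crank '[[[0.0,0,0.002],0,30],[[0.011,0,0.001],0,30],[[0.022,0,0.0015],0,30],[[0.033,0,0.0035],0,30],[[0.036,0,0.0045],0,30]]'
python3 -m crank '[[[0,0,-0.05],0,30],[[0,0,-0.05],0,30],[[0,0,-0.05],0,30]]' 100
python3 - <<'E'
from h import *
import cv2
M=np.hstack([cv2.resize(C["scene"]["frame"][200:280,220:300],(480,480),interpolation=2)])
cv2.imwrite("pics/b2.png",M[:,:,::-1])
E
```

```text
t: 4.85
eef_pos: [0.5151, -0.2874, 0.0522]
tool_rot: [-3.14, 0.005, -3.138]
ft_force: [1.9, 2.7, 7.4]
gripper_width: 0.0412
finger_force: 25.6
t: 5.15
eef_pos: [0.5145, -0.2875, 0.1014]
tool_rot: [-3.139, 0.003, -3.137]
ft_force: [-0.7, -0.0, -1.6]
gripper_width: 0.0397
finger_force: 100.9
```

View pics/b2.png

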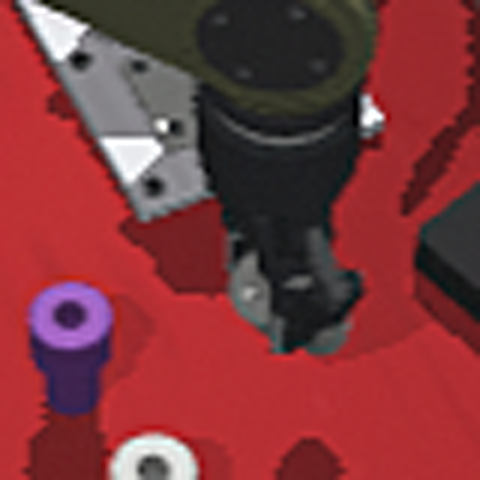

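The crop shows the bush tilted in the fingers, head to the lower left at (245,295) and foot end near (330,335). I'll compare that with projected tilt angles.

Run:
```python
from h import *
for h in(.060,.066):
  for th in (20,30,40):
    t=np.radians(th);u=np.array([-np.sin(t),0,np.cos(t)]);P=np.array([.5145,-.2875,.1014+h-.054])
    f=P-u*h;g=P+u*(.074-h)
    print(h,th,*[((proj("scene",p)-[220,200]+.5)*6-.5).round() for p in(f,f+.015*np.array([u[2],0,-u[0]]),f-.015*np.array([u[2],0,-u[0]]),g)])
```

```text
0.06 20 [301. 344.] [327. 328.] [276. 359.] [261. 283.]
0.06 30 [319. 332.] [342. 315.] [295. 349.] [257. 285.]
0.06 40 [334. 320.] [356. 301.] [313. 338.] [253. 288.]
0.066 20 [305. 342.] [331. 327.] [280. 357.] [265. 281.]
0.066 30 [324. 329.] [348. 312.] [300. 346.] [262. 282.]
0.066 40 [341. 316.] [363. 297.] [320. 334.] [260. 284.]
```

Foot position matches a tilt of about 30°. Moving to the right nest, 30 mm out along its axis.

```bash
python3 -m crank '[[[-0.012,0,-0.05],0,30],[[-0.012,0,-0.109],0,30],[[-0.012,0.05,-0.109],0,30],[[-0.012,0.1,-0.109],0,30],[[-0.012,0.15,-0.109],0,30]]'
python3 -m crank '[[[0,0.047,0],0,30],[[0,0.047,0],0,30],[[0,0.047,0],0,30]]'
python3 - <<'E'
from h import *
import cv2
M=np.hstack([cv2.resize(C["scene"]["frame"][160:230,210:290],(480,420),interpolation=2),cv2.resize(C["top"]["frame"][160:230,240:293],(318,420),interpolation=2)])
cv2.imwrite("pics/b3.png",M[:,:,::-1]);print(ctrl.get_obs()["eef_pos"])
E
```

```text
t: 5.85
eef_pos: [0.5245, -0.1364, 0.2079]
tool_rot: [3.141, -0.001, -3.139]
ft_force: [0.2, 0.4, -1.5]
gripper_width: 0.039
finger_force: 101.3
t: 6.15
eef_pos: [0.5242, -0.0896, 0.207]
tool_rot: [3.142, -0.002, -3.135]
ft_force: [0.3, -0.2, -1.2]
gripper_width: 0.039
finger_force: 101.5
[ 0.52450957 -0.09128527  0.207478  ]
```

View pics/b3.png

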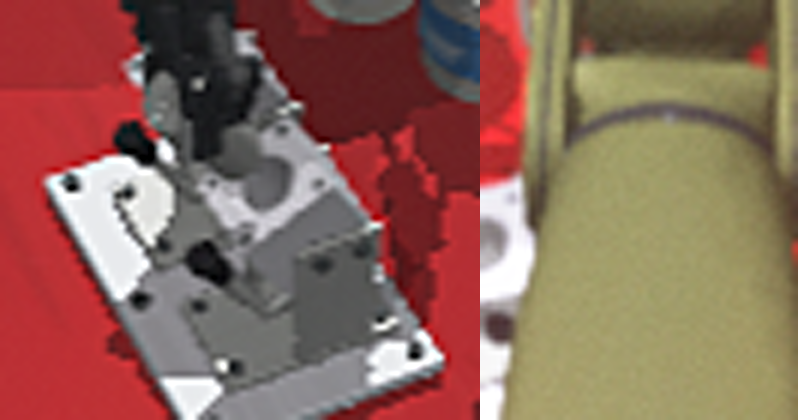

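The scene crop shows the tilted bush above the right nest mouth: foot end near (240,165), nest at (270,185). The top view is covered by the arm. Advancing along the axis and watching the force.

```bash
python3 -m crank '[[[-0.0076,0,0.0072],0,30],[[-0.013,0,0.016],0,30],[[-0.016,0,0.021],0,30],[[-0.018,0,0.0247],0,30],[[-0.019,0,0.027],0,30]]'
python3 -m crank '[[[0,0,0],0,30]]'
```

```text
t: 6.75
eef_pos: [0.5411, -0.0917, 0.1865]
tool_rot: [-3.141, -0.011, -3.137]
ft_force: [-33.9, 3.0, 40.8]
gripper_width: 0.0392
finger_force: 106.3
t: 6.85
eef_pos: [0.5412, -0.0916, 0.1866]
tool_rot: [-3.141, -0.01, -3.137]
ft_force: [-27.4, 2.0, 30.8]
gripper_width: 0.0393
finger_force: 105.5
```

```bash
python3 -m crank '[[[0.0025,0,-0.0043],0,30],[[0.005,0,-0.0028],0,30],[[0.005,0,-0.0028],0,30]]'
python3 -m crank '[[[-0.002,0,0.0035],0,30],[[-0.004,0,0.007],0,30],[[-0.004,0,0.007],0,30]]'
```

```text
t: 7.15
eef_pos: [0.5403, -0.0915, 0.1865]
tool_rot: [-3.141, 0.004, -3.138]
ft_force: [-3.8, 0.4, 10.2]
gripper_width: 0.0394
finger_force: 102.9
t: 7.45
eef_pos: [0.5414, -0.0916, 0.1867]
tool_rot: [-3.14, -0.006, -3.137]
ft_force: [-34.9, 2.8, 46.9]
gripper_width: 0.0394
finger_force: 107.2
```

```bash
python3 -m crank '[[[0.002,0,-0.0035],0,30],[[0.006,0,-0.0104],0,30],[[0.006,0,-0.0104],0,30]]'
python3 - <<'E'
from h import *
import cv2
ob=ctrl.get_obs();print(ob["eef_pos"],ob["ft_torque"],ob["ft_force"])
M=cv2.resize(C["scene"]["frame"][165:210,230:280],(800,720),interpolation=2)[:600]
def d(p,c):
    q=((proj("scene",np.array(p))-[230,165]+.5)*16-.5).astype(int);cv2.circle(M,tuple(int(v) for v in q),4,c,-1)
e=ob["eef_pos"]
t=np.radians(np.arange(0,360,15))
W=np.array([.866,0,.5]);Y=np.array([0,1,0]);u=np.array([-.5,0,.866])
for a in t: d(np.array([.5725,-.091,.137])+.0178*(np.cos(a)*W+np.sin(a)*Y),(0,255,0))
for a in t: d(e+[.031,0,-.0468]+.014*(np.cos(a)*W+np.sin(a)*Y),(255,0,0))
cv2.imwrite("pics/b4.png",M[:,:,::-1])
E
```

```text
t: 7.75
eef_pos: [0.537, -0.091, 0.1877]
tool_rot: [-3.141, 0.001, -3.138]
ft_force: [0.9, -0.3, -2.7]
gripper_width: 0.0391
finger_force: 101.5
[ 0.53637423 -0.09071222  0.18599582] [ 0.03926207 -0.00255093  0.0399874 ] [ 0.06381399 -0.80011447 -2.01737102]
```

View pics/b4.png

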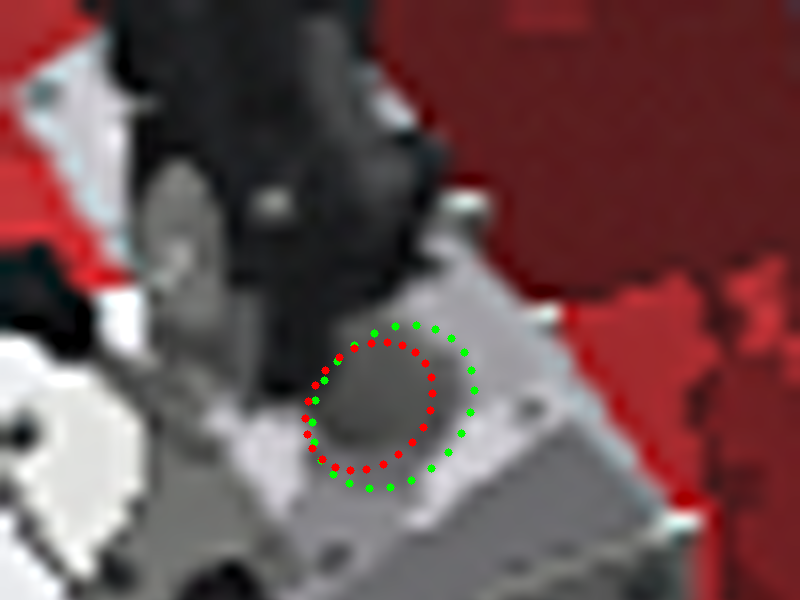

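The crop shows the head ellipse's left edge at x≈143, its top at y≈158 and its lower left at (165,310). The foot overlaps the left part of the mouth. I'll compare the head outline with tilt numerically.

Run:
```python
from h import *
e=np.array([.5364,-.0907,.186]);a=np.radians(np.arange(0,360,5))
px=lambda P:np.array([((proj("scene",p)-[230,165]+.5)*16-.5) for p in P])
for h in(.060,.065):
 for th in (20,25,30,35,40,45):
  t=np.radians(th);u=np.array([-np.sin(t),0,np.cos(t)]);W=np.array([u[2],0,-u[0]]);P=e+[0,0,h-.0555]
  ring=lambda s,r:px([P+u*(s-h)+r*(np.cos(x)*W+np.sin(x)*np.array([0,1,0])) for x in a])
  T=ring(.074,.021);B=ring(.044,.021);F=ring(0,.0145)
  print(h,th,"head top c",T.mean(0).round(),"left",T[T[:,0].argmin()].round(),"topmost",T[T[:,1].argmin()].round(),"shoulder left/bottom",B[B[:,0].argmin()].round(),B[B[:,1].argmax()].round(),"foot c",F.mean(0).round(),"r",F[F[:,0].argmax()].round(),"b",F[F[:,1].argmax()].round())
```

```text
0.06 20 head top c [203. 240.] left [ 98. 259.] topmost [229. 146.] shoulder left/bottom [149. 342.] [235. 416.] foot c [321. 439.] r [391. 426.] b [309. 503.]
0.06 25 head top c [198. 243.] left [ 96. 267.] topmost [222. 146.] shoulder left/bottom [158. 342.] [234. 415.] foot c [343. 425.] r [411. 409.] b [327. 490.]
0.06 30 head top c [193. 247.] left [ 95. 275.] topmost [214. 147.] shoulder left/bottom [167. 342.] [243. 413.] foot c [364. 410.] r [430. 397.] b [351. 477.]
0.06 35 head top c [188. 251.] left [ 94. 274.] topmost [214. 148.] shoulder left/bottom [177. 333.] [244. 411.] foot c [385. 394.] r [449. 378.] b [373. 462.]
0.06 40 head top c [183. 255.] left [ 94. 281.] topmost [206. 150.] shoulder left/bottom [187. 331.] [253. 409.] foot c [404. 376.] r [465. 359.] b [390. 446.]
0.06 45 head top c [179. 259.] left [ 95. 288.] topmost [197. 152.] shoulder left/bottom [197. 328.] [262. 406.] foot c [422. 359.] r [480. 346.] b [410. 430.]
0.065 20 head top c [212. 236.] left [107. 256.] topmost [238. 142.] shoulder left/bottom [157. 338.] [243. 412.] foot c [328. 436.] r [399. 423.] b [317. 499.]
0.065 25 head top c [208. 238.] left [106. 262.] topmost [232. 141.] shoulder left/bottom [168. 337.] [245. 410.] foot c [353. 420.] r [421. 404.] b [337. 485.]
0.065 30 head top c [205. 240.] left [107. 269.] topmost [226. 141.] shoulder left/bottom [179. 336.] [255. 407.] foot c [376. 404.] r [442. 391.] b [362. 471.]
0.065 35 head top c [202. 243.] left [108. 266.] topmost [228. 141.] shoulder left/bottom [190. 325.] [257. 403.] foot c [398. 386.] r [462. 371.] b [386. 455.]
0.065 40 head top c [199. 245.] left [110. 272.] topmost [221. 141.] shoulder left/bottom [202. 322.] [268. 400.] foot c [419. 368.] r [480. 350.] b [404. 437.]
0.065 45 head top c [196. 248.] left [112. 277.] topmost [214. 142.] shoulder left/bottom [213. 318.] [278. 395.] foot c [439. 348.] r [497. 335.] b [427. 419.]
```

```bash
python3 -m crank '[[[0.002,0,0.001],0,30],[[0.0,0,0.0045],0,30],[[-0.002,0,0.008],0,30],[[-0.003,0,0.0097],0,30]]' 50
python3 -m crank '[[[0,0,0],0,30]]'
```

```text
t: 8.35
eef_pos: [0.54, -0.0914, 0.1775]
tool_rot: [-3.14, -0.0, -3.138]
ft_force: [-0.8, -2.8, -0.1]
gripper_width: 0.0398
finger_force: 101.7
t: 8.45
eef_pos: [0.54, -0.0913, 0.1774]
tool_rot: [-3.14, 0.0, -3.138]
ft_force: [1.0, -4.5, -3.2]
gripper_width: 0.0395
finger_force: 101.3
```

Entered with no force. Continuing down the axis.

```bash
python3 -m crank '[[[-0.002,0,0.0035],0,30],[[-0.004,0,0.007],0,30],[[-0.005,0,0.0087],0,30],[[-0.005,0,0.0087],0,30]]' 50
python3 -m crank '[[[-0.002,0,0.0035],0,30],[[-0.004,0,0.007],0,30],[[-0.005,0,0.0087],0,30],[[-0.005,0,0.0087],0,30]]' 50
```

```text
t: 8.85
eef_pos: [0.5449, -0.0913, 0.1689]
tool_rot: [-3.14, 0.0, -3.138]
ft_force: [-1.3, -5.2, -0.9]
gripper_width: 0.0397
finger_force: 101.6
t: 9.25
eef_pos: [0.5499, -0.0913, 0.1602]
tool_rot: [-3.14, -0.0, -3.138]
ft_force: [0.1, -5.0, -1.1]
gripper_width: 0.039
finger_force: 101.8
```

```bash
python3 -m crank '[[[-0.002,0,0.0035],0,30],[[-0.004,0,0.007],0,30],[[-0.005,0,0.0087],0,30],[[-0.005,0,0.0087],0,30]]' 50
python3 -m crank '[[[-0.002,0,0.0035],0,30],[[-0.004,0,0.007],0,30],[[-0.005,0,0.0087],0,30],[[-0.005,0,0.0087],0,30]]' 50
```

```text
t: 9.65
eef_pos: [0.5548, -0.0913, 0.1514]
tool_rot: [-3.14, -0.0, -3.138]
ft_force: [-0.8, -6.2, -1.0]
gripper_width: 0.0394
finger_force: 101.8
t: 10.05
eef_pos: [0.5577, -0.0913, 0.146]
tool_rot: [-3.14, -0.007, -3.137]
ft_force: [-19.1, -3.6, 20.3]
gripper_width: 0.0396
finger_force: 103.9
```

Very likely home (about 41–44 mm), so this nest is empty and the collar is in the left one. I'll release, then press on the head with closed fingers to make sure.

```bash
python3 -m crank '[[[0.001,0,-0.0017],0,65],[[0.001,0,-0.0017],0,65],[[0.001,0,-0.0017],0,65]]' 50
python3 -m crank '[[[0.01,0,-0.04],0,65],[[0.02,0,-0.05],0,0],[[0.02,0,-0.05],0,0],[[0.02,0,-0.05],0,0],[[0.02,0,-0.05],0,0]]'
python3 -m crank '[[[0,0,0],0,0],[[-0.004,0,0.007],0,0],[[-0.008,0,0.0139],0,0],[[-0.01,0,0.0173],0,0]]'
```

```text
t: 10.35
eef_pos: [0.5589, -0.09, 0.1444]
tool_rot: [3.14, 0.0, -3.137]
ft_force: [-0.1, -0.2, 0.1]
gripper_width: 0.0559
finger_force: 0.0
t: 10.85
eef_pos: [0.5383, -0.0903, 0.193]
tool_rot: [3.141, -0.002, -3.137]
ft_force: [0.1, 1.4, 0.5]
gripper_width: 0.0004
finger_force: 0.0
t: 11.25
eef_pos: [0.5486, -0.0905, 0.1757]
tool_rot: [3.141, -0.002, -3.137]
ft_force: [0.7, 0.5, 0.1]
gripper_width: 0.0004
finger_force: 0.0
```

```bash
python3 -m crank '[[[-0.001,0,0.0017],0,0],[[-0.002,0,0.0035],0,0],[[-0.003,0,0.0052],0,0],[[-0.004,0,0.007],0,0],[[-0.004,0,0.007],0,0]]'
```

```text
t: 11.75
eef_pos: [0.5513, -0.0906, 0.1731]
tool_rot: [3.142, -0.005, -3.137]
ft_force: [-13.4, 1.6, 14.9]
gripper_width: 0.0002
finger_force: 9.8
```

The head contacts where a homed bush should be, so the right bush is home. Next is the left knob.

```bash
python3 -m crank '[[[0.022,0,-0.05],0,60],[[0.022,0.04,-0.055],0,60],[[0.022,0.09,-0.055],0,60],[[0.022,0.095,-0.02],0,60],[[0.022,0.095,0.02],0,60]]'
python3 -m crank '[[[0,0,0.0],0,60],[[0,0,0.0],0,60]]'
python3 - <<'E'
from h import *
import cv2
ob=ctrl.get_obs();print(ob["eef_pos"])
M=np.hstack([cv2.resize(C["scene"]["frame"][160:210,210:260],(400,400),interpolation=2),cv2.resize(C["top"]["frame"][180:230,220:270],(400,400),interpolation=2)])
cv2.imwrite("pics/b5.png",M[:,:,::-1])
E
```

```text
t: 12.25
eef_pos: [0.5324, 0.0058, 0.1527]
tool_rot: [-3.141, 0.007, -3.134]
ft_force: [0.2, 0.2, -0.9]
gripper_width: 0.0516
finger_force: 0.0
t: 12.45
eef_pos: [0.5301, 0.0042, 0.1504]
tool_rot: [3.141, -0.001, -3.138]
ft_force: [0.5, 0.1, 1.0]
gripper_width: 0.0509
finger_force: 0.0
[0.53189937 0.00383854 0.15291208]
```

View pics/b5.png

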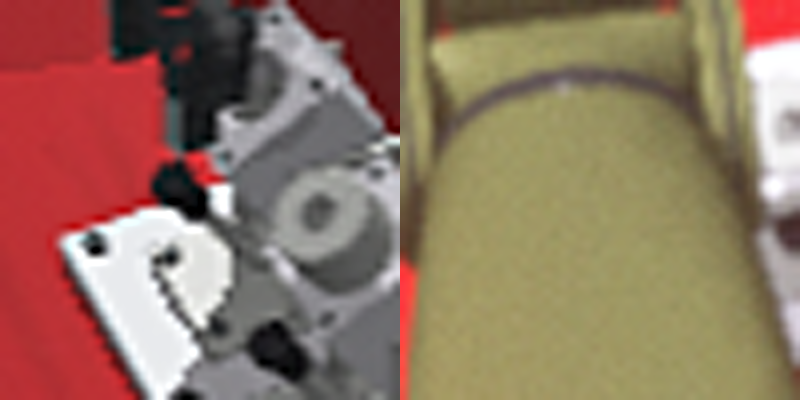

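The bush sits in the right nest with its head on the face at (325,215). The left knob is at (180,190), below the fingers. Descending on it.

```bash
python3 -m crank '[[[0.002,0,0.03],0,60],[[0.002,0,0.05],0,60],[[0.002,0,0.066],0,60],[[0.002,0,0.066],0,60]]'
python3 -m crank '[[[0,0,0],0,5],[[0,0,0],0,5],[[0,0,0],0,5],[[0,0,0],0,5],[[0,0,0],0,5]]' 60
```

```text
t: 12.95
eef_pos: [0.5283, 0.0039, 0.0845]
tool_rot: [3.142, -0.001, -3.138]
ft_force: [-0.4, -0.3, 0.4]
gripper_width: 0.0512
finger_force: 0.0
t: 13.45
eef_pos: [0.5291, 0.0033, 0.0867]
tool_rot: [-3.14, 0.002, -3.137]
ft_force: [-4.9, -2.1, 4.7]
gripper_width: 0.0168
finger_force: 58.7
```

```bash
python3 -m crank '[[[0.004,0,-0.0069],0,5],[[0.008,0,-0.0139],0,5],[[0.012,0,-0.0208],0,5],[[0.016,0,-0.0277],0,5],[[0.0165,0,-0.0286],0,5]]' 60
python3 -m crank '[[[0,0,0],0,5],[[0,0,0],0,5]]'
```

```text
t: 13.95
eef_pos: [0.5131, 0.0031, 0.1146]
tool_rot: [-3.139, 0.005, -3.137]
ft_force: [6.0, -3.9, -7.2]
gripper_width: 0.0171
finger_force: 59.6
t: 14.15
eef_pos: [0.5132, 0.0032, 0.1145]
tool_rot: [-3.139, 0.004, -3.137]
ft_force: [3.0, -4.8, -2.1]
gripper_width: 0.0172
finger_force: 60.1
```

Knob lifted its full 32 mm. Now the collar.

```bash
python3 -m crank '[[[0,0,0],0,55],[[0,0,0],0,55],[[0.0,0,-0.05],0,55],[[0,0,-0.085],0,55],[[-0.03,0.001,-0.085],0,55]]'
python3 -m crank '[[[-0.019,0,0],0,55],[[-0.019,0,0.03],0,55],[[-0.019,0,0.053],0,55],[[-0.019,0,0.053],0,55]]'
python3 - <<'E'
from h import *
import cv2
ob=ctrl.get_obs();print(ob["eef_pos"],ob["ft_force"])
M=cv2.resize(C["scene"]["frame"][155:205,210:260],(600,600),interpolation=2)
cv2.imwrite("pics/b6.png",M[:,:,::-1])
E
```

```text
t: 14.65
eef_pos: [0.5441, 0.0054, 0.206]
tool_rot: [-3.141, 0.012, -3.137]
ft_force: [-0.0, 0.3, 0.5]
gripper_width: 0.0471
finger_force: 0.0
t: 15.05
eef_pos: [0.5597, 0.0058, 0.1431]
tool_rot: [3.141, -0.004, -3.137]
ft_force: [-0.3, -0.2, -0.6]
gripper_width: 0.0471
finger_force: 0.0
[0.56073872 0.00567472 0.14511085] [-0.90893137 -0.54617446  1.06256375]
```

View pics/b6.png

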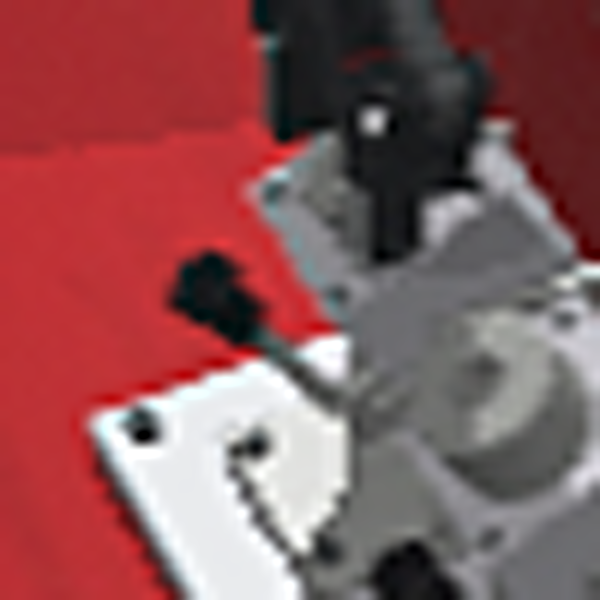

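The knob is up at (215,290) and the collar's edge shows at (340,195) behind the finger. Gripping it.

```bash
python3 -m crank '[[[0,0,0],0,15],[[0,0,0],0,15],[[0,0,0],0,15],[[0,0,0],0,15]]' 80
python3 -m crank '[[[0.004,0,-0.0069],0,15],[[0.009,0,-0.0156],0,15],[[0.014,0,-0.0242],0,15],[[0.019,0,-0.033],0,15],[[0.02,0,-0.07],0,15]]'
```

```text
t: 15.55
eef_pos: [0.5617, 0.0049, 0.1464]
tool_rot: [-3.14, 0.002, -3.137]
ft_force: [0.2, -4.1, 4.3]
gripper_width: 0.0256
finger_force: 78.6
t: 16.05
eef_pos: [0.5369, 0.006, 0.2105]
tool_rot: [3.14, -0.011, -3.137]
ft_force: [0.3, 0.2, -1.3]
gripper_width: 0.0259
finger_force: 78.8
```

```bash
python3 -m crank '[[[0.03,0.15,0],0,15],[[0.03,0.15,0],0,15],[[0.03,0.15,0],0,15],[[0.03,0.15,0],0,15],[[0.03,0.15,0],0,15]]'
python3 -m crank '[[[0.026,0.15,0],0,15],[[0.026,0.15,0],0,15],[[0.026,0.15,0],0,15],[[0.026,0.15,0],0,15],[[0.026,0.15,0],0,15]]'
python3 -m crank '[[[0,0,0.05],0,15],[[0,0,0.09],0,15],[[0,0,0.125],0,15],[[0,0,0.135],0,15],[[0,0,0.135],0,15]]'
```

```text
t: 16.55
eef_pos: [0.5093, 0.1564, 0.2149]
tool_rot: [-3.141, -0.001, -3.134]
ft_force: [0.6, -0.6, -1.2]
gripper_width: 0.0253
finger_force: 79.1
t: 17.05
eef_pos: [0.4836, 0.3048, 0.2146]
tool_rot: [-3.141, -0.001, -3.137]
ft_force: [0.0, -0.1, -0.6]
gripper_width: 0.0255
finger_force: 79.3
t: 17.55
eef_pos: [0.4831, 0.3029, 0.0783]
tool_rot: [-3.14, -0.004, -3.14]
ft_force: [-0.3, 0.2, -0.4]
gripper_width: 0.0254
finger_force: 79.3
```

Run:
```python
from h import *
import cv2
ob=ctrl.get_obs();print(ob["eef_pos"],ob["ft_force"],ob["gripper_width"])
M=cv2.resize(C["scene"]["frame"][105:170,150:220],(646,600),interpolation=2)
cv2.imwrite("pics/b7.png",M[:,:,::-1])
```

```text
[0.48524878 0.30475886 0.08192585] [-0.09216785  0.97602718  0.84035965] 0.02507073615672135
```

View pics/b7.png

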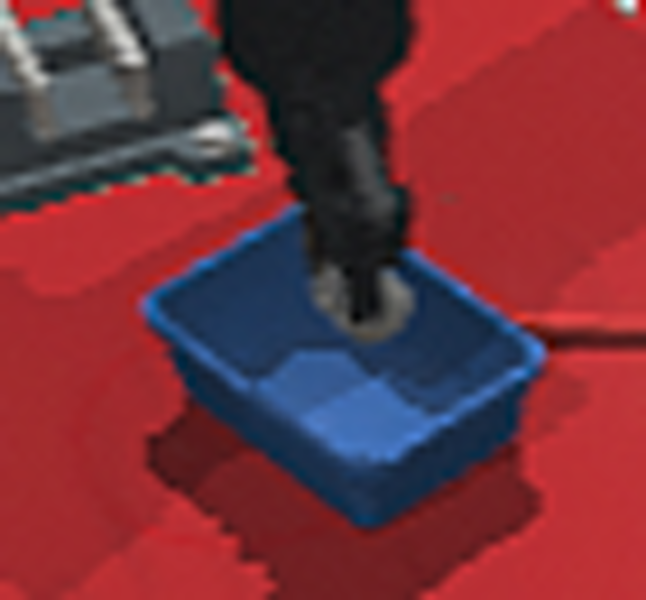

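The collar hangs inside the basket outline at (360,300). Releasing, then going to bush_b.

```bash
python3 -m crank '[[[0,0,0.015],0,15],[[0,0,0.015],0,15],[[0,0,0.015],0,60],[[0,0,0.015],0,60],[[0,0,0.015],0,60]]'
python3 -m crank '[[[0,0,-0.05],0,60],[[0,0,-0.1],0,60],[[0,0,-0.15],0,60],[[0,0,-0.18],0,60],[[0,0,-0.18],0,60]]'
python3 -m crank '[[[0.014,-0.22,0],0,60],[[0.014,-0.22,0],0,60],[[0.014,-0.22,0],0,60],[[0.014,-0.22,0],0,60],[[0.014,-0.22,0],0,60]]'
python3 -m crank '[[[0.02,-0.22,0],0,70],[[0.02,-0.22,0],0,70],[[0.02,-0.22,0],0,70],[[0.02,-0.22,0],0,70],[[0.02,-0.22,0],0,70]]'
python3 -m crank '[[[0.02,-0.199,0],0,70],[[0.02,-0.199,0],0,70],[[0.02,-0.199,0],0,70],[[0.02,-0.199,0],0,70],[[0.02,-0.199,0.03],0,70]]'
python3 - <<'E'
from h import *
import cv2
print(ctrl.get_obs()["eef_pos"])
c=C["scene"]["frame"].astype(int)[115:165,160:215]
# grey pixels (not blue/red) inside basket
g=(abs(c[:,:,0]-c[:,:,2])<25)&(abs(c[:,:,0]-c[:,:,1])<20)&(c.sum(2)>150)
v,u=np.nonzero(g);print(len(u));print([(a+160,b+115) for a,b in zip(u,v)][:80])
E
```

```text
t: 18.15
eef_pos: [0.484, 0.3054, 0.0657]
tool_rot: [3.141, 0.001, -3.137]
ft_force: [-0.1, 1.0, -0.5]
gripper_width: 0.0513
finger_force: 0.0
t: 18.65
eef_pos: [0.4864, 0.3066, 0.2528]
tool_rot: [3.136, 0.011, -3.137]
ft_force: [0.0, 0.6, 0.4]
gripper_width: 0.051
finger_force: 0.0
t: 19.15
eef_pos: [0.4696, 0.082, 0.244]
tool_rot: [-3.141, -0.001, -3.14]
ft_force: [0.4, -0.1, -0.9]
gripper_width: 0.051
finger_force: 0.0
t: 19.65
eef_pos: [0.4503, -0.1382, 0.2441]
tool_rot: [-3.141, -0.001, -3.141]
ft_force: [-0.9, 0.8, 0.6]
gripper_width: 0.0597
finger_force: 0.0
t: 20.15
eef_pos: [0.4329, -0.3407, 0.2185]
tool_rot: [-3.134, 0.006, 3.14]
ft_force: [-0.0, 0.4, -0.5]
gripper_width: 0.0598
finger_force: 0.0
[ 0.42977208 -0.33344628  0.20972062]
721
[(np.int64(166), np.int64(115)), (np.int64(168), np.int64(115)), (np.int64(169), np.int64(115)), (np.int64(170), np.int64(115)), (np.int64(171), np.int64(115)), (np.int64(172), np.int64(115)), (np.int64(173), np.int64(115)), (np.int64(170), np.int64(116)), (np.int64(171), np.int64(116)), (np.int64(172), np.int64(116)), (np.int64(172), np.in
[... 1518 characters left out ...]
.int64(210), np.int64(135)), (np.int64(211), np.int64(135)), (np.int64(212), np.int64(135)), (np.int64(213), np.int64(135)), (np.int64(214), np.int64(135)), (np.int64(195), np.int64(136)), (np.int64(196), np.int64(136)), (np.int64(199), np.int64(136)), (np.int64(200), np.int64(136)), (np.int64(201), np.int64(136)), (np.int64(202), np.int64(136)), (np.int64(203), np.int64(136)), (np.int64(204), np.int64(136)), (np.int64(205), np.int64(136)), (np.int64(206), np.int64(136)), (np.int64(213), np.int64(136)), (np.int64(214), np.int64(136)), (np.int64(194), np.int64(137)), (np.int64(195), np.int64(137)), (np.int64(196), np.int64(137)), (np.int64(197), np.int64(137)), (np.int64(198), np.int64(137))]
```

```bash
python3 -m crank '[[[0,0,0.05],0,70],[[0,0,0.09],0,70],[[0,0,0.09],0,70],[[0,0,0.09],0,70]]'
python3 - <<'E'
from cell import ctrl
ctrl.grab_frame("top");print(ctrl.get_obs()["eef_pos"])
E
```

```text
t: 20.65
eef_pos: [0.4324, -0.3332, 0.1253]
tool_rot: [3.141, -0.001, -3.136]
ft_force: [0.3, -0.6, 0.6]
gripper_width: 0.0595
finger_force: 0.0
[ 0.43337626 -0.33426686  0.12716092]
```

```bash
python3 -m crank '[[[0.0035,-0.001,0.04],0,70],[[0.0035,-0.001,0.065],0,70],[[0.0035,-0.001,0.0705],0,70],[[0.0035,-0.001,0.0705],0,70]]'
python3 -m crank '[[[0,0,0],0,30],[[0,0,0],0,30],[[0,0,0],0,30],[[0,0,0],0,30],[[0,0,0],0,30]]' 25
python3 -m crank '[[[0,0,-0.008],0,30],[[-0.02,0,-0.008],0,30],[[-0.04,0,-0.008],0,30],[[-0.04,0,0],0,30],[[-0.04,0,0],0,30]]' 25
```

```text
t: 21.1
eef_pos: [0.4297, -0.3357, 0.0562]
tool_rot: [-3.14, 0.001, -3.137]
ft_force: [-0.1, -0.2, 0.3]
gripper_width: 0.0596
finger_force: 0.0
t: 21.6
eef_pos: [0.4305, -0.3365, 0.0575]
tool_rot: [-3.138, 0.004, -3.137]
ft_force: [-0.5, 0.1, 7.2]
gripper_width: 0.0412
finger_force: 25.3
t: 22.1
eef_pos: [0.4708, -0.3358, 0.0567]
tool_rot: [-3.139, 0.004, -3.137]
ft_force: [3.2, 1.1, 6.6]
gripper_width: 0.0411
finger_force: 26.7
```

Tilt a bit less than last time (32 mm instead of 36).

```bash
python3 -m crank '[[[0.0,0,0.002],0,30],[[0.011,0,0.001],0,30],[[0.022,0,0.0015],0,30],[[0.032,0,0.0032],0,30],[[0.0325,0,0.0035],0,30]]'
python3 -m crank '[[[0,0,-0.05],0,30],[[0,0,-0.1],0,30],[[0,0,-0.15],0,30],[[0,0,-0.158],0,30]]' 100
python3 - <<'E'
from cell import ctrl
ctrl.grab_frame("top");print(ctrl.get_obs()["eef_pos"])
E
```

```text
t: 22.6
eef_pos: [0.4373, -0.3365, 0.054]
tool_rot: [-3.138, 0.005, -3.138]
ft_force: [1.5, 2.0, 10.6]
gripper_width: 0.041
finger_force: 28.7
t: 23.0
eef_pos: [0.4383, -0.3375, 0.2171]
tool_rot: [-3.133, 0.009, -3.137]
ft_force: [0.7, -1.2, -0.2]
gripper_width: 0.0393
finger_force: 100.9
[ 0.43770187 -0.33697894  0.21507637]
```

```bash
python3 -m crank '[[[0,0,-0.04],0,30],[[-0.04,0.17,-0.04],0,30],[[-0.04,0.17,-0.04],0,30],[[-0.04,0.17,-0.04],0,30],[[-0.04,0.17,-0.04],0,30]]' 100
python3 -m crank '[[[-0.042,0.171,0],0,30],[[-0.042,0.171,0],0,30],[[-0.042,0.171,0],0,30],[[-0.042,0.171,0],0,30],[[-0.042,0.171,0],0,30]]'
python3 - <<'E'
from cell import ctrl
ctrl.grab_frame("top");print(ctrl.get_obs()["eef_pos"])
E
```

```text
t: 23.55
eef_pos: [0.4743, -0.1615, 0.246]
tool_rot: [3.139, -0.004, -3.135]
ft_force: [0.3, -1.9, -1.8]
gripper_width: 0.0393
finger_force: 101.2
t: 24.05
eef_pos: [0.5157, 0.009, 0.246]
tool_rot: [3.141, -0.005, -3.133]
ft_force: [0.1, -0.6, -2.2]
gripper_width: 0.0393
finger_force: 101.3
[0.5155879  0.00740353 0.24623918]
```

```bash
python3 -m crank '[[[-0.0095,-0.003,0.02],0,30],[[-0.0095,-0.003,0.04],0,30],[[-0.0095,-0.003,0.043],0,30],[[-0.0095,-0.003,0.043],0,30]]'
python3 - <<'E'
from cell import ctrl
ctrl.grab_frame("top");print(ctrl.get_obs()["eef_pos"])
E
```

```text
t: 24.5
eef_pos: [0.5251, 0.0023, 0.2042]
tool_rot: [3.142, -0.004, -3.139]
ft_force: [-0.1, 0.7, -1.2]
gripper_width: 0.0394
finger_force: 101.3
[0.52589882 0.00238818 0.20560709]
```

```bash
python3 -m crank '[[[-0.003,0.0018,0.0087],0,30],[[-0.006,0.0018,0.0139],0,30],[[-0.008,0.0018,0.0174],0,30],[[-0.0104,0.0018,0.0215],0,30],[[-0.0124,0.0018,0.025],0,30]]'
python3 -m crank '[[[0,0,0],0,30]]'
```

```text
t: 25.05
eef_pos: [0.5387, 0.0051, 0.1839]
tool_rot: [-3.141, -0.002, -3.137]
ft_force: [-16.1, -0.6, 27.3]
gripper_width: 0.0395
finger_force: 104.6
t: 25.15
eef_pos: [0.5386, 0.0051, 0.184]
tool_rot: [-3.141, -0.002, -3.137]
ft_force: [-10.3, 0.1, 13.5]
gripper_width: 0.0395
finger_force: 103.0
```

```bash
python3 -m crank '[[[0.002,0,-0.0035],0,30],[[-0.0015,0,-0.0055],0,30],[[-0.004,0,-0.001],0,30],[[-0.005,0,0.0007],0,30],[[-0.006,0,0.0024],0,30]]'
python3 -m crank '[[[0,0,0],0,30]]'
```

```text
t: 25.65
eef_pos: [0.545, 0.0045, 0.1781]
tool_rot: [-3.14, -0.0, -3.138]
ft_force: [0.3, -4.2, 1.2]
gripper_width: 0.0399
finger_force: 101.6
t: 25.75
eef_pos: [0.545, 0.0045, 0.178]
tool_rot: [-3.14, 0.0, -3.138]
ft_force: [1.0, -4.5, -1.2]
gripper_width: 0.0397
finger_force: 101.3
```

Entered cleanly. Going in while bringing the TCP back onto the aligned line.

```bash
python3 -m crank '[[[-0.0013,0,0.0033],0,30],[[-0.0026,0,0.0066],0,30],[[-0.0039,0,0.0099],0,30],[[-0.0052,0,0.0132],0,30],[[-0.0052,0,0.0132],0,30]]' 60
```

```text
t: 26.25
eef_pos: [0.5506, 0.0044, 0.1667]
tool_rot: [-3.14, 0.001, -3.137]
ft_force: [-2.3, -6.1, 5.4]
gripper_width: 0.0395
finger_force: 102.4
```

```bash
python3 -m crank '[[[-0.0013,0,0.0033],0,30],[[-0.0026,0,0.0066],0,30],[[-0.0039,0,0.0099],0,30],[[-0.0052,0,0.0132],0,30],[[-0.0052,0,0.0132],0,30]]' 60
python3 -m crank '[[[-0.0013,0,0.0033],0,30],[[-0.0026,0,0.0066],0,30],[[-0.0035,0,0.0083],0,30],[[-0.0035,0,0.0083],0,30]]' 60
```

```text
t: 26.75
eef_pos: [0.5549, 0.004, 0.1571]
tool_rot: [-3.139, -0.002, -3.137]
ft_force: [-18.3, -5.9, 23.2]
gripper_width: 0.0395
finger_force: 104.3
t: 27.15
eef_pos: [0.5572, 0.004, 0.1516]
tool_rot: [-3.139, -0.005, -3.137]
ft_force: [-31.6, -6.6, 40.0]
gripper_width: 0.0392
finger_force: 106.0
```

```bash
python3 -m crank '[[[0,0,0],0,65],[[0,0,0],0,65],[[0.0,0,-0.04],0,65],[[0.024,0,-0.055],0,0],[[0.024,0,-0.055],0,0]]' 50
python3 -m crank '[[[0.0,0,0],0,0],[[0,0,0],0,0],[[-0.003,0,0.0052],0,0],[[-0.006,0,0.0104],0,0],[[-0.009,0,0.0156],0,0]]'
```

```text
t: 27.65
eef_pos: [0.5349, 0.0058, 0.201]
tool_rot: [3.141, 0.004, -3.137]
ft_force: [0.8, -0.9, -0.4]
gripper_width: 0.0271
finger_force: 0.0
t: 28.15
eef_pos: [0.5437, 0.0052, 0.1818]
tool_rot: [3.141, -0.002, -3.137]
ft_force: [0.5, -0.5, -0.0]
gripper_width: -0.0001
finger_force: 0.0
```

```bash
python3 -m crank '[[[-0.0015,0,0.0026],0,0],[[-0.0025,0,0.0043],0,0],[[-0.0035,0,0.006],0,0],[[-0.0045,0,0.0078],0,0],[[-0.0055,0,0.0095],0,0]]'
python3 -m crank '[[[-0.001,0,0.0017],0,0],[[-0.002,0,0.0034],0,0],[[-0.003,0,0.0052],0,0],[[-0.004,0,0.0068],0,0],[[-0.004,0,0.0068],0,0]]'
```

```text
t: 28.65
eef_pos: [0.5494, 0.0051, 0.1742]
tool_rot: [-3.141, 0.001, -3.137]
ft_force: [-0.8, 0.1, 1.7]
gripper_width: 0.0001
finger_force: 1.0
t: 29.15
eef_pos: [0.5505, 0.005, 0.1731]
tool_rot: [-3.141, -0.009, -3.137]
ft_force: [-27.7, 0.4, 34.2]
gripper_width: -0.0002
finger_force: 21.6
```

```bash
python3 -m crank '[[[0.01,0,-0.05],0,10],[[0.02,0.05,-0.09],0,10],[[0.02,0.1,-0.1],0,10],[[0.02,0.14,-0.1],0,10],[[0.02,0.18,-0.1],0,10]]'
python3 -m crank '[[[0.1,0.15,0],0,10],[[0.1,0.15,0],0,10],[[0.1,0.15,0],0,10],[[0.1,0.15,0],0,10],[[0.1,0.15,0],0,10]]'
python3 - <<'E'
from h import *
import cv2
f=C["scene"]["frame"].astype(int)
init=cv2.imread("pics/scene0.png")[:,:,::-1];init=cv2.resize(init,(512,384),interpolation=cv2.INTER_AREA).astype(int)
for n,im in(("init",init),("now",f)):
    for nm,(x0,x1,y0,y1) in{"knobL":(222,242,172,192),"knobR":(234,254,195,212)}.items():
        m=im[y0:y1,x0:x1].max(2)<45;v,u=np.nonzero(m);print(n,nm,len(u),u.mean()+x0,v.mean()+y0)
# predicted head-top rim vs edge energy for axial heights
a=np.radians(np.arange(0,360,6));W=np.array([.866,0,.5]);U=np.array([-.5,0,.866]);Y=np.array([0,1,0])
g=cv2.cvtColor(C["scene"]["frame"],cv2.COLOR_RGB2GRAY).astype(np.float32)
for M in([.572,.005,.137],[.5725,-.091,.137]):
    for s in(.024,.028,.030,.032,.036,.042):
        P=lambda r:np.array([proj("scene",np.array(M)+s*U+r*(np.cos(t)*W+np.sin(t)*Y)) for t in a],np.float32)
        S=lambda r:cv2.remap(g,P(r)[:,0],P(r)[:,1],1).ravel()
        print(M[1],s,np.abs(S(.018)-S(.024)).mean().round(1),end=" | ")
    print()
d=np.abs(f-init).sum(2);
print("basket diff px",(d[120:165,165:212]>60).sum(), "mean pos",[(x.mean()) for x in np.nonzero(d[120:165,165:212]>60)])
for n,c in(("bushA",(275,252)),("bushB",(246,278)),("purple",(231,255)),("pink",(344,258)),("tape",(312,292)),("pliers",(270,324)),("glue",(325,215)),("sand",(305,245))):
    print(n,(d[c[1]-10:c[1]+10,c[0]-10:c[0]+10]>70).sum())
E
```

```text
t: 29.65
eef_pos: [0.5327, 0.1872, 0.2689]
tool_rot: [3.14, 0.004, -3.137]
ft_force: [0.8, 0.4, 0.2]
gripper_width: 0.0083
finger_force: 0.0
t: 30.15
eef_pos: [0.4297, 0.3374, 0.2669]
tool_rot: [3.141, -0.0, -3.132]
ft_force: [0.7, -0.4, -0.5]
gripper_width: 0.0085
finger_force: 0.0
init knobL 27 232.22222222222223 183.55555555555554
init knobR 34 244.3235294117647 203.61764705882354
now knobL 30 231.56666666666666 183.46666666666667
now knobR 36 244.08333333333334 203.75
0.005 0.024 34.6 | 0.005 0.028 45.8 | 0.005 0.03 47.0 | 0.005 0.032 42.7 | 0.005 0.036 25.1 | 0.005 0.042 13.0 | 
-0.091 0.024 27.5 | -0.091 0.028 40.7 | -0.091 0.03 42.5 | -0.091 0.032 38.4 | -0.091 0.036 22.8 | -0.091 0.042 9.6 | 
basket diff px 105 mean pos [np.float64(26.314285714285713), np.float64(26.16190476190476)]
bushA 214
bushB 211
purple 0
pink 1
tape 0
pliers 0
glue 0
sand 0
```

Both heads sit at 30 mm above the face (home), the left knob is back down, and the bystanders haven't changed. One last check that the collar is in the basket.

```bash
python3 -m crank '[[[0,-0.2,0],0,10],[[0,-0.2,0],0,10],[[0,-0.2,0],0,10],[[0,-0.2,0],0,10],[[0,-0.2,0],0,10]]'
python3 - <<'E'
from h import *
import cv2
for n,(x0,x1,y0,y1) in{"scene":(165,212,120,165),"top":(138,188,228,274)}.items():
    i=cv2.resize(cv2.imread(f"pics/{n}0.png")[:,:,::-1],(512,384),interpolation=cv2.INTER_AREA).astype(int)[y0:y1,x0:x1]
    f=C[n]["frame"].astype(int)[y0:y1,x0:x1];m=np.abs(f-i).sum(2)>60;v,u=np.nonzero(m)
    print(n,len(u),f[m].mean(0),i[m].mean(0),onplane(n,u.mean()+x0,v.mean()+y0,.02))
E
```

```text
t: 30.75
eef_pos: [0.4332, 0.1288, 0.2671]
tool_rot: [-3.14, 0.001, 3.136]
ft_force: [-0.0, 1.2, -0.8]
gripper_width: 0.0081
finger_force: 0.0
scene 243 [63.218107   65.04938272 72.70781893] [ 93.09053498  69.24279835 103.13580247] [0.50507304 0.36180731 0.02      ]
top 712 [111.3497191  103.32022472 123.58988764] [137.10533708  90.2738764  158.13483146] [0.5078768  0.28444392 0.02      ]
```

```bash
python3 -m crank '[[[0,-0.25,-0.03],0,10],[[0,-0.25,-0.03],0,10],[[0,-0.25,-0.03],0,10],[[0,-0.25,-0.03],0,10],[[0,-0.25,-0.03],0,10]]'
python3 - <<'E'
from h import *
import cv2
for n,(x0,x1,y0,y1) in{"scene":(165,212,120,165),"top":(138,188,228,274)}.items():
    i=cv2.resize(cv2.imread(f"pics/{n}0.png")[:,:,::-1],(512,384),interpolation=cv2.INTER_AREA).astype(int)[y0:y1,x0:x1]
    f=C[n]["frame"].astype(int)[y0:y1,x0:x1];m=(np.abs(f-i).sum(2)>60)&(i[:,:,2]>i[:,:,0]+20)&(np.ptp(f,axis=2)<35);v,u=np.nonzero(m)
    print(n,len(u),u.std(),v.std(),f[m].mean(0),i[m].mean(0),onplane(n,u.mean()+x0,v.mean()+y0,.02))
E
```

```text
t: 31.35
eef_pos: [0.4339, -0.1147, 0.2972]
tool_rot: [3.142, 0.001, -3.136]
ft_force: [0.2, 0.0, -0.2]
gripper_width: 0.0085
finger_force: 0.0
scene 167 5.80760535565323 3.5778230149943697 [69.83233533 70.28742515 70.07784431] [ 41.90419162  71.19161677 115.35928144] [0.52152253 0.30437499 0.02      ]
top 76 2.590301269122946 2.444537128548713 [213.09210526 202.44736842 209.57894737] [104.26315789 112.53947368 201.21052632] [0.49991201 0.30728385 0.02      ]
```

Both cameras now show a compact grey object inside the basket, which is the collar. Handing in.

```bash
python3 -c "
from cell import ctrl
print(ctrl.hand_in())"
```

```text
the job is handed in; nothing more can be done
None
```

Job handed in at about 31 s: the right nest was empty by feel, the collar came up from the left nest and is in the basket, both bushes are pressed home, and the bystanders and look-alikes I checked (all but the pliers' exact outline) show no change in the images.

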